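# Stock bottles back to their drip dishes

### The arm

A 6-joint arm with a two-finger parallel gripper is mounted at the origin on the work surface. World frame = base frame: x ahead of the robot, y to its left, z up, the work surface at z = 0. Lengths are in m, angles in rad, forces in N, time in s.
With the tool pointing down it reaches from about 0.375 to 0.75 m from the base axis. Payload 9 kg.
Tool frame: the origin (TCP) lies on the centre line of the jaws, within the pads' length; the fingertips stand 11 mm ahead of it and the grasp point (between the pads) lies 8 mm behind it (tcp_to_tips is the distance from the TCP to the fingertips, in m); y points along the fingers, x is the direction in which the jaws open and shut, and the axes are right-handed (so a half turn about y gives the same grasp; the last joint's range is limited). The gripper opens to 85 mm and grips with 20 to 120 N. Pads are 22 mm wide; open, the fingers measure 114 mm over their backs; the gripper's body (76 mm by 85 mm) begins 54 mm behind the grasp point. The pads swing forward as they close: fully open they stand 13 mm farther back than shut.
Start: joints at [1.129, 0.104, 0.097, 1.564, 0, 1.353], TCP at [0.133, 0.585, 0.242] pointing down, gripper open.
Joint ranges: [-2.99, 2.99], [-0.84, 1.86], [-1.1, 1.16], [-1.84, 2.11], [-1.51, 1.56], [-3.14, 3.14]. Speed limits (rad/s): [2.22, 2.22, 2.57, 3.14, 3.14, 3.14].

### API

Orientations are given as a unit quaternion [w, x, y, z].
In Python, from workcell import read_state, read_camera, get_calibration, sign_off, tcp_to_tips gives the robot as it stands.
- The arm moves only by the shell command python3 -m handwheel 'ROWS' [OPENING] [FORCE]. ROWS is JSON, a list of rows, each an object with "travel": the shift along the tool's x, y, z in units of 50 mm (1.0 is 50 mm), a list of three; "spin": the turn about the tool's y in rad. In form: [{"travel": [dx, dy, dz], "spin": spin}, ...]. A call has 1 to 12 rows; each row is the pose to reach, as a shift and turn from the pose commanded when the call began, along the tool's axes at that moment; what a row does not reach only later rows make up. A row lasts 1/8 s, in which the tool goes at most 62.5 mm and 10.7 degrees, less where a joint would pass 70% of its speed; a pose out of reach is approached as far as the arm can. A call with a gripper value outside its range is refused whole. OPENING is the closure, from 0 (fully open) to 1 (shut), set as the call begins (- or left out, the last holds). The fingers move at their own pace and stop on an object; FORCE is the grip in N (left out, the last holds). Time passes only in rows, so rows that repeat a pose let the fingers close. It gives the time, the measured TCP pose, the force and the opening at its end, in the units of the state.
- read_state(): the state, without advancing time (a new reading comes with each control period).
- read_camera(name): name is "scene" or "top" or "wrist"; returns the picture (420x560x3 uint8, red, green, blue); there is no depth.
- get_calibration(name): a dict with "fovy" (degrees; the focal length in pixels is half the picture's height over the tangent of half this angle, whatever the lens; pixels are square), "cx", "cy" (the principal point, pixels), "k1" (the pictures are not rectified: a ray, as slopes to the right and down, at radius r is drawn at 1 + k1 r^2 times it, then the intrinsics apply), "world_to_cam" (4x4, takes a point from world to camera coordinates). Camera axes: x right, y down, z forward; pixel columns grow to the right and rows downward; lengths in m; the calibration is good to about 2 mm. A picture is of the moment at which its call begins: read the wrist's pose just before it. get_calibration takes no time and is no camera call; for the wrist camera it gives the pose at the moment of the call.
- sign_off(): hands the job in, once; it reports no verdict.
The state is a dict: "time": time; "q": joint angles; "joint_velocities": joint speeds; "effort": joint torques, N m; "tool_pos": TCP position; "orientation": TCP orientation; "ft_force": force on the tool from outside, world axes, zero at the start; "wrist_torque": the same for the moment, N m; "finger_gap": opening from 0.0 (shut) to 1.0 (fully open).
Only numpy, scipy, OpenCV 4.12 (cv2) and the standard library are available. Lean on these libraries where they do the work, as an engineer would, in place of code of your own. Each camera call takes 0.05 s, during which the arm holds its last target. There are 200 camera calls.

### The job

Put the four narrow-necked amber stock bottles back in their steel drip dishes: round bottles in the round dishes, square bottles in the square ones, the large in the large and the small in the small, each standing upright and flat on the floor of its dish. Keep the bottles upright, set them down without dropping them, and leave the two wide-lidded amber jars where they stand.

Things in the scene. Friction and masses are not known exactly. Their poses are not given: they have to be found in the camera images.
- round_small: Small amber glass bottle, round (44 mm across) body, 86 mm tall, about 130 g. Straight sides up to 46 mm, sloping shoulder to 58 mm, neck 22 mm across to 64 mm, round black cap 28 mm across from 64 to 86 mm (grip the cap or the body). Loose, standing upright. Origin: centre of its underside; z up its axis; yaw means nothing.
- round_large: Large amber glass bottle, round (62 mm across) body, 126 mm tall, about 360 g. Straight sides up to 80 mm, sloping shoulder to 98 mm, neck 22 mm across to 104 mm, round black cap 28 mm across from 104 to 126 mm (grip the cap or the body). Loose, standing upright. Origin: centre of its underside; z up its axis; yaw means nothing.
- square_small: Small amber glass bottle, square (40 by 40 mm) body, 86 mm tall, about 130 g. Straight sides up to 46 mm, sloping shoulder to 58 mm, neck 22 mm across to 64 mm, round black cap 28 mm across from 64 to 86 mm (grip the cap or the body). Loose, standing upright. Origin: centre of its underside; z up its axis, x and y square to its flat sides.
- square_large: Large amber glass bottle, square (56 by 56 mm) body, 126 mm tall, about 360 g. Straight sides up to 80 mm, sloping shoulder to 98 mm, neck 22 mm across to 104 mm, round black cap 28 mm across from 104 to 126 mm (grip the cap or the body). Loose, standing upright. Origin: centre of its underside; z up its axis, x and y square to its flat sides.
- dish_round_small: Small round stainless-steel drip dish, open and shallow: inside 60 mm across, outside 66 mm across, rim 12 mm high, floor 3 mm thick. Fixed to the table, empty at the start; place of the small round bottle, with 8 mm to spare all round. Origin: centre of its underside, on the table; z up; yaw means nothing.
- dish_round_large: Large round stainless-steel drip dish, open and shallow: inside 78 mm across, outside 84 mm across, rim 12 mm high, floor 3 mm thick. Fixed to the table, empty at the start; place of the large round bottle, with 8 mm to spare all round. Origin: centre of its underside, on the table; z up; yaw means nothing.
- dish_square_small: Small square stainless-steel drip dish, open and shallow: inside 56 by 56 mm, outside 62 by 62 mm, rim 12 mm high, floor 3 mm thick. Fixed to the table, empty at the start; place of the small square bottle, with 8 mm to spare all round. Origin: centre of its underside, on the table; z up, x and y square to its sides.
- dish_square_large: Large square stainless-steel drip dish, open and shallow: inside 72 by 72 mm, outside 78 by 78 mm, rim 12 mm high, floor 3 mm thick. Fixed to the table, empty at the start; place of the large square bottle, with 8 mm to spare all round. Origin: centre of its underside, on the table; z up, x and y square to its sides.
- jar_small: Small amber ointment jar, straight cylinder without neck, 52 mm across, 56 mm tall, flat black lid as wide as the jar. Loose; not part of the job. Origin: centre of its underside.
- jar_large: Large amber ointment jar, straight cylinder without neck, 64 mm across, 70 mm tall, flat black lid as wide as the jar. Loose; not part of the job. Origin: centre of its underside. Also among these things, fixed: a white mortar with pestle, 90 mm across, 100 mm high, 0.45 m straight ahead of the robot's base; pen, spatula, box and pad up to 16 mm high.
There are look-alikes about, which are no part of the job. Leave any green look-alike of the round_large alone.

How it is judged:
By the outcome, as a careful person would: the job done as asked, in the order asked, and still so for the second after the job is handed in, with the robot touching nothing.
It also fails if it takes over 96 s, if anything falls off the work surface, if the arm or the gripper's body presses on something with over 40 N, if the wrist force passes 120 N, or if a joint passes its speed limit or range.

## Working session

There is one attempt and no reset: what is moved stays moved. The work goes in short steps, Python scripts to look and compute and a shell command to move; the robot and the scene stay as the last step left them, time stands still between calls to the robot, and variables do not carry over. Pictures are saved under pics/ and viewed, on a budget of 14 in all, crops included, one or two more only if the job needs it, and the job is handed in when it is done.

```bash
ls; mkdir -p pics; python3 - <<'E'
from workcell import *
import cv2,numpy as np
s=read_state();print(s)
for n in ("scene","top"):
    c=get_calibration(n);print(n,c)
    cv2.imwrite(f'pics/{n}0.png',read_camera(n)[:,:,::-1])
c=get_calibration("wrist");print(c);print(tcp_to_tips)
E
```

```text
pics
{'time': 0.0, 'q': array([1.12929858e+00, 1.04685823e-01, 9.64750880e-02, 1.56388990e+00,
       1.34323460e-05, 1.35310229e+00]), 'joint_velocities': array([ 0.00025986, -0.00186094,  0.00031818, -0.00107191,  0.00154248,
       -0.00070437]), 'effort': array([-4.54505125e-04, -5.56926513e+01,  5.03654802e+01,  1.67085032e-02,
       -4.94968299e-04, -1.82877031e-06]), 'tool_pos': array([0.13301154, 0.58475266, 0.2415334 ]), 'orientation': array([-0.55250815,  0.5529056 ,  0.44062228, -0.44145459]), 'ft_force': array([ 0.31103463, -0.33677002, -0.10451585]), 'wrist_torque': array([ 0.02213064, -0.02185132, -0.02996133]), 'finger_gap': 1.0024498332054845}
scene {'fovy': 52.421540613415296, 'cx': 280.59231167576974, 'cy': 212.89125978690177, 'k1': -0.04673563713612545, 'world_to_cam': array([[-0.16831482,  0.98565617, -0.01232999,  0.14176676],
       [ 0.62662149,  0.09733197, -0.77322183, -0.27240955],
       [-0.76093077, -0.13787093, -0.63401575,  1.38810673],
       [ 0.        ,  0.        ,  0.        ,  1.        ]])}
top {'fovy': 54.06858920585734, 'cx': 280.43183726421347, 'cy': 211.1115959039409, 'k1': -0.02536267058715046, 'world_to_cam': array([[-0.00446649, -0.99978753,  0.02012348, -0.05984675],
       [-0.99711889,  0.00292892, -0.07579804,  0.50836597],
       [ 0.07572299, -0.02040406, -0.99692011,  1.21777179],
       [ 0.        ,  0.        ,  0.        ,  1.        ]])}
{'fovy': 64.40226329974641, 'cx': 282.17702402477556, 'cy': 207.51406352298343, 'k1': -0.052605955055054214, 'world_to_cam': array([[ 2.21776860e-01,  9.75097409e-01, -2.59168346e-04,
        -5.99102792e-01],
       [ 9.35112190e-01, -2.12607247e-01,  2.83484303e-01,
        -3.63375185e-02],
       [ 2.76369708e-01, -6.31126102e-02, -9.58976842e-01,
         3.78636783e-01],
       [ 0.00000000e+00,  0.00000000e+00,  0.00000000e+00,
         1.00000000e+00]])}
0.011
```

View pics/top0.png

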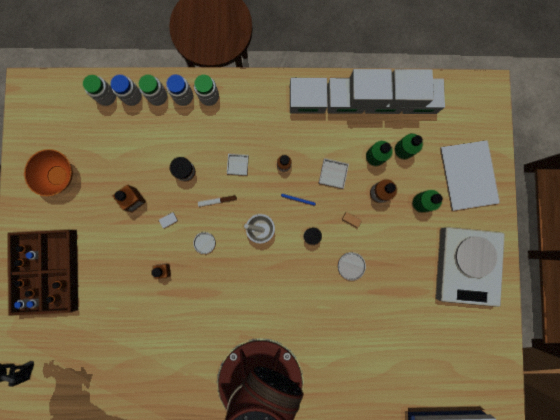

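View pics/scene0.png

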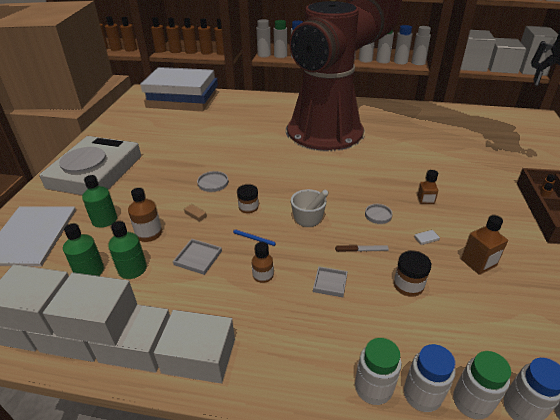

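Candidates in the top view:
- **Narrow-necked amber bottles:** caps near (284,160), (385,188), (126,195) and (158,271).
- **Look-alikes to leave:** green bottles (380,153), (410,146) and (428,201), the wide-lidded jars (181,168) and (313,236), and the crate bottles at left.
- **Dishes:** round small (205,243), round large (351,267), square small (238,165), square large (333,174).

Next is a close crop of the chosen ones, with measurements.

```bash
cat > h.py <<'E'
import numpy as np, cv2
from workcell import *
from scipy.spatial.transform import Rotation as R
def K(c,h=420):
    f=h/2/np.tan(np.radians(c['fovy']/2)); return f
def ray(c,uv):
    f=K(c); d=(np.atleast_2d(uv).astype(float)-[c['cx'],c['cy']])/f
    s=d.copy()
    for _ in range(20): s=d/(1+c['k1']*(s**2).sum(1,keepdims=True))
    M=c['world_to_cam']; Rm=M[:3,:3]
    return -Rm.T@M[:3,3], np.c_[s,np.ones(len(s))]@Rm
def onplane(c,uv,z):
    o,d=ray(c,uv); return (o+d*((z-o[2])/d[:,2])[:,None])[:,:2]
def proj(c,P):
    p=np.atleast_2d(P)@c['world_to_cam'][:3,:3].T+c['world_to_cam'][:3,3]
    s=p[:,:2]/p[:,2:]; s=s*(1+c['k1']*(s**2).sum(1,keepdims=True)); return s*K(c)+[c['cx'],c['cy']]
def blob(mask,seed,rad):
    m=np.zeros_like(mask);u,v=map(int,seed)
    m[v-rad:v+rad+1,u-rad:u+rad+1]=mask[v-rad:v+rad+1,u-rad:u+rad+1]
    n,l,st,ce=cv2.connectedComponentsWithStats(m)
    if n<2:return None
    d=np.hypot(*(ce[1:]-seed).T)-0.1*st[1:,4]; i=1+d.argmin()
    return ce[i],st[i,4],(l==i).astype(np.uint8)
def toolyaw():
    w=read_state()['orientation']; X=R.from_quat(np.r_[w[1:],w[0]]).as_matrix(); return X
def plan(x,y,z,yaw=None):
    "yaw: world angle of tool x, modulo pi; prints travel (units) and spin"
    s=read_state(); X=toolyaw(); d=X.T@(np.array([x,y,z])-s['tool_pos'])/.05
    now=np.arctan2(X[1,0],X[0,0]); sp=0
    if yaw is not None:
        sp=(yaw-now+np.pi/2)%np.pi-np.pi/2; sp=-sp if X[2,1]<0 else sp
    print('travel',d.round(3),'spin',round(sp,3),'alt',round(sp-np.sign(sp)*np.pi,3),'| yaw now',round(np.degrees(now),1),'tool y',X[:,1].round(3),'q6',s['q'][5].round(2))
E
python3 - <<'E'
from h import *
im=cv2.imread('pics/top0.png'); c=get_calibration('top'); sc=cv2.imread('pics/scene0.png'); cs=get_calibration('scene')
hsv=cv2.cvtColor(im,cv2.COLOR_BGR2HSV)
dark=(hsv[:,:,2]<45).astype(np.uint8)
caps={'rs':((284,160),.086),'rl':((387,186),.126),'sl':((125,195),.126),'ss':((157,271),.086),'js':((313,236),.056),'jl':((181,166),.07)}
for k,(p,z) in caps.items():
    b=blob(dark,p,11); print(k,b[0].round(1),b[1],onplane(c,b[0],z).round(4),np.hypot(*onplane(c,b[0],z)[0]).round(3))
dish={'rs':(205,243),'rl':(351,267),'ss':(238,165),'sl':(333,174)}
gray=((hsv[:,:,1]<60)&(hsv[:,:,2]>60)).astype(np.uint8)
for k,p in dish.items():
    b=blob(gray,p,20); ct=np.vstack(cv2.findContours(b[2],0,2)[0])
    w=onplane(c,ct[:,0],.012).astype(np.float32)
    r=cv2.minAreaRect(w*1000); print(k,b[1],onplane(c,b[0],.012).round(4),'rect',np.round(r[0],1),np.round(r[1],1),round(r[2],1))
def crop(p): u,v=map(int,p); return cv2.resize(im[v-20:v+20,u-20:u+20],(200,200),interpolation=cv2.INTER_CUBIC)
cv2.imwrite('pics/m1.png',np.vstack([np.hstack([crop(caps[k][0]) for k in ('rs','rl','ss','sl')]),np.hstack([crop(dish[k]) for k in ('rs','rl','ss','sl')])]))
for n in ('g1','g2','g3'): pass
print(onplane(c,[(380,153),(410,146),(428,201)],.12).round(3)); plan(.13,.585,.24,0)
E
```

```text
rs [284.1 160.1] 74 [[ 0.6501 -0.0717]] 0.654
rl [389.7 187.7] 86 [[ 0.5645 -0.3638]] 0.672
sl [120.2 195.5] 90 [[0.5444 0.3804]] 0.664
ss [157. 272.] 82 [[0.3327 0.2866]] 0.439
js [312.2 235.8] 223 [[ 0.4332 -0.1532]] 0.459
jl [181.1 167.7] 371 [[0.6315 0.2269]] 0.671
rs 388 [[0.4152 0.1687]] rect [415.  169.4] [63.1 62.9] 89.8
rl 617 [[ 0.3429 -0.2747]] rect [ 342.8 -274.6] [82.1 82.2] 62.5
ss 421 [[0.6531 0.0696]] rect [653.2  69.9] [61.  61.7] 90.0
sl 654 [[ 0.6247 -0.2243]] rect [ 625.1 -224.6] [78.9 79.6] 77.3
[[ 0.664 -0.341]
 [ 0.684 -0.427]
 [ 0.528 -0.473]]
travel [-0.009  0.033  0.06 ] spin 1.347 alt -1.795 | yaw now 77.2 tool y [-0.    -0.001 -1.   ] q6 1.35
```

View pics/m1.png

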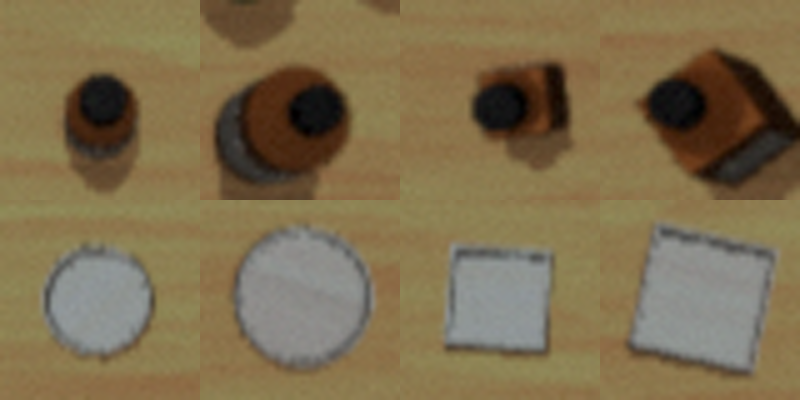

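The crops confirm it: all four have amber bodies with narrow black caps (cap blobs 74–90 px, as expected for 28 mm), and dish sizes match. Moving to hover over square_small.

```bash
python3 -c "
from h import *
plan(.333,.2866,.20)"
```

```text
travel [-4.926  0.837 -5.223] spin 0 alt 0.0 | yaw now 77.2 tool y [-0.    -0.001 -1.   ] q6 1.35
```

```bash
python3 -m handwheel '[{"travel":[-4.93,0.8,-5.22],"spin":0},{"travel":[-4.93,0.8,-5.22],"spin":0},{"travel":[-4.93,0.8,-5.22],"spin":0},{"travel":[-4.93,0.8,-5.22],"spin":0},{"travel":[-4.93,0.8,-5.22],"spin":0},{"travel":[-4.93,0.8,-5.22],"spin":0},{"travel":[-4.93,0.8,-5.22],"spin":0},{"travel":[-4.93,0.8,-5.22],"spin":0}]'
python3 - <<'E'
from h import *
c=get_calibration('wrist'); im=read_camera('wrist')[:,:,::-1].copy()
np.save('w1.npy',c,allow_pickle=True); cv2.imwrite('pics/w1.png',im)
b=blob((im.max(2)<45).astype(np.uint8),proj(c,[.333,.2866,.086])[0],50); print(b[0],b[1],onplane(c,b[0],.086))
plan(.333,.2866,.069)
E
```

```text
time: 1.1
tool_pos: [0.3327, 0.2869, 0.2023]
orientation: [0.553, -0.553, -0.441, 0.441]
ft_force: [-0.1, -0.1, -0.8]
finger_gap: 1.002Traceback (most recent call last):
  File "<stdin>", line 4, in <module>
TypeError: 'NoneType' object is not subscriptable
```

View pics/w1.png

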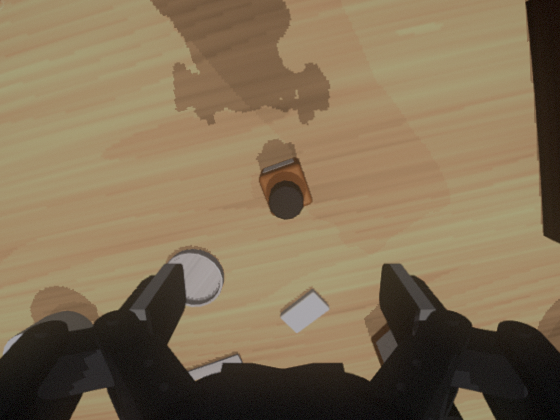

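```bash
cat >> h.py <<'E'
def cap(im,c,x,y,z):
    p=proj(c,[x,y,z])[0]; b=blob((im.max(2)<62).astype(np.uint8),p,45)
    w=onplane(c,b[0],z)[0]; print('pred',p.round(1),'cap',b[0].round(1),b[1],'world',w.round(4)); return w
def sqyaw(c,mask,z):
    "yaw mod 90 from rect of mask, and of its hough lines, on plane z"
    ct=max(cv2.findContours(mask,0,1)[0],key=cv2.contourArea)[:,0]
    w=(onplane(c,ct,z)*1000).astype(np.float32); r=cv2.minAreaRect(w)
    ap=cv2.approxPolyDP(w[:,None],5,True)[:,0]; e=np.roll(ap,-1,0)-ap
    print('rect',np.round(r[0],1),np.round(r[1],1),round(r[2],1),'edges',[(round(float(np.hypot(*v))),round(float(np.degrees(np.arctan2(v[1],v[0]))%90),1)) for v in e])
E
python3 - <<'E'
from h import *
c=np.load('w1.npy',allow_pickle=True).item(); im=cv2.imread('pics/w1.png')
x,y=cap(im,c,.333,.2866,.086)
hsv=cv2.cvtColor(im,cv2.COLOR_BGR2HSV); print(hsv[185,285],hsv[170,275],hsv[190,265],hsv[165,278],hsv[200,330],hsv[150,275])
m=((hsv[:,:,0]<14)&(hsv[:,:,1]>140)&(hsv[:,:,2]<190)).astype(np.uint8); m=cv2.morphologyEx(m,3,np.ones((9,9)))
b=blob(m,(285,185),45); print(b[1]); sqyaw(c,b[2],.046); 
for l in ([(298,160),(312,198)],[(261,180),(270,208)],[(262,173),(294,160)]):
    p=onplane(c,l,.04); d=p[1]-p[0]; print(np.degrees(np.arctan2(d[1],d[0]))%90)
plan(x,y,.105); plan(x,y,.070)
E
```

```text
pred [282.3 207. ] cap [284.1 188.1] 221 world [0.3186 0.2912]
[13 99 54] [ 14 161  76] [ 13 153 127] [11 44 99] [ 15 102 162] [ 15 106 130]
916
rect [327.2 289.9] [42.6 38.2] 7.1 edges [(34, 14.5), (24, 3.7), (16, 60.7), (16, 89.9), (25, 13.6), (8, 8.6), (41, 8.1)]
8.009564992537694
3.742027448759011
9.369960898214416
travel [0.013 1.947 0.287] spin 0 alt 0.0 | yaw now 77.2 tool y [-0.  0. -1.] q6 0.64
travel [0.013 2.647 0.287] spin 0 alt 0.0 | yaw now 77.2 tool y [-0.  0. -1.] q6 0.64
```

```bash
python3 - <<'E'
from h import *
c=np.load('w1.npy',allow_pickle=True).item(); im=cv2.imread('pics/w1.png')
hsv=cv2.cvtColor(im,cv2.COLOR_BGR2HSV); 
for r in range(176,232,4): print(r,hsv[r,286],end=' ')
print()
for u in range(260,316,4): print(u,hsv[201,u],end=' ')
print(onplane(c,[(286,200)],.086), get_calibration('wrist')['world_to_cam'][:3,3]-c['world_to_cam'][:3,3])
o,d=ray(c,[(286,200)]);print(o)
E
```

```text
176 [ 13 158 105] 180 [ 12 145  88] 184 [ 16 123  54] 188 [12 77 66] 192 [11 68 64] 196 [13 63 65] 200 [13 72 64] 204 [13 69 67] 208 [16 90 62] 212 [14 80 64] 216 [13 72 67] 220 [ 17  96 165] 224 [ 17  96 165] 228 [ 18  91 165] 
260 [ 15 103 159] 264 [ 15 102 160] 268 [ 13 149  87] 272 [13 74 62] 276 [10 81 66] 280 [14 77 63] 284 [13 71 65] 288 [12 67 65] 292 [12 67 65] 296 [11 77 63] 300 [13 69 67] 304 [ 14 141 147] 308 [ 14 141 152] 312 [ 15 118 130] [[0.32815163 0.29059359]] [-3.61209331e-05 -1.64566250e-04 -2.33533718e-06]
[0.26190277 0.30240279 0.33391426]
```

```bash
python3 -c "
from h import *
plan(.331,.2885,.070)"
```

```text
travel [0.014 2.647 0.034] spin 0 alt 0.0 | yaw now 77.2 tool y [-0.  0. -1.] q6 0.64
```

```bash
python3 -m handwheel '[{"travel":[0,1,0.03],"spin":0},{"travel":[0,1.8,0.03],"spin":0},{"travel":[0,2.3,0.03],"spin":0},{"travel":[0,2.64,0.03],"spin":0},{"travel":[0,2.64,0.03],"spin":0}]' 
python3 -m handwheel '[{"travel":[0,0,0],"spin":0},{"travel":[0,0,0],"spin":0},{"travel":[0,0,0],"spin":0},{"travel":[0,0,0],"spin":0},{"travel":[0,0,0],"spin":0},{"travel":[0,0,0],"spin":0}]' 1 50
python3 -m handwheel '[{"travel":[0,-0.3,0],"spin":0},{"travel":[0,-1,0],"spin":0},{"travel":[0,-2,0],"spin":0},{"travel":[0,-3,0],"spin":0},{"travel":[0,-3.4,0],"spin":0},{"travel":[0,-3.4,0],"spin":0},{"travel":[0,-3.4,0],"spin":0}]'
python3 - <<'E'
from h import *
c=get_calibration('wrist'); im=read_camera('wrist')[:,:,::-1].copy()
cv2.imwrite('pics/w2.png',im); plan(.57,.06,.24,np.radians(77.2-11.5))
E
```

```text
time: 1.78
tool_pos: [0.3305, 0.2875, 0.0696]
orientation: [0.553, -0.552, -0.441, 0.442]
ft_force: [1.1, -0.9, 0.1]
finger_gap: 1.0
time: 2.52
tool_pos: [0.332, 0.2874, 0.071]
orientation: [-0.553, 0.553, 0.442, -0.441]
ft_force: [-0.2, 0.8, 5.5]
finger_gap: 0.31
time: 3.4
tool_pos: [0.3311, 0.2869, 0.2393]
orientation: [0.553, -0.553, -0.441, 0.442]
ft_force: [-0.4, -0.1, -1.8]
finger_gap: 0.309
travel [-3.362 -0.026 -5.669] spin 0.2 alt -2.941 | yaw now 77.2 tool y [-0.002 -0.001 -1.   ] q6 0.64
```

View pics/w2.png

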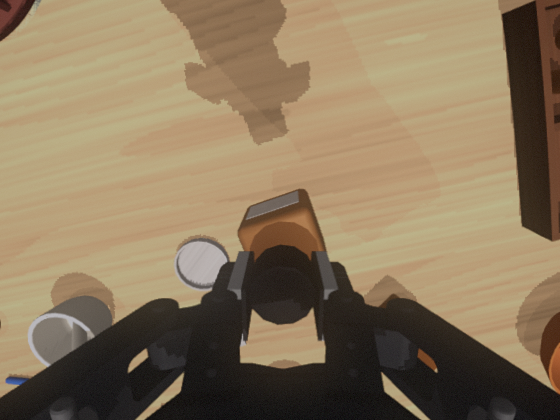

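```bash
python3 - <<'E'
from h import *
c=get_calibration('wrist'); s=read_state()['tool_pos']; X=toolyaw()
for p in [(282.5,288),(282.5,291)]:
  w=onplane(c,[p],.255)[0]; print(w,((np.r_[w,0]-s)@X*1000).round(1))
print('tcp at captop height pix',proj(c,np.r_[s[:2],.255]), 'cap w/ width px at 28mm', proj(c,np.r_[s[:2],.255]+X[:,0]*.014)-proj(c,np.r_[s[:2],.255]-X[:,0]*.014))
E
```

```text
[0.32543117 0.28766203] [-1.00e-01  2.39e+02  5.10e+00]
[0.32672599 0.2873679 ] [-1.00e-01  2.39e+02  3.80e+00]
tcp at captop height pix [[283.53226002 300.37936958]] cap w/ width px at 28mm [[ 7.07023045e+01 -3.38169942e-02]]
```

```bash
python3 -c "
from h import *
plan(.62,0,.24,np.radians(65.7))"
```

```text
travel [-4.31  -0.026 -6.911] spin 0.2 alt -2.941 | yaw now 77.2 tool y [-0.002 -0.001 -1.   ] q6 0.64
```

```bash
python3 -m handwheel '[{"travel":[-0.6,0,-0.9],"spin":0.1},{"travel":[-1.2,0,-1.8],"spin":0.2},{"travel":[-1.8,0,-2.8],"spin":0.2},{"travel":[-2.4,0,-3.8],"spin":0.2},{"travel":[-3,0,-4.8],"spin":0.2},{"travel":[-3.6,0,-5.8],"spin":0.2},{"travel":[-4.1,0,-6.5],"spin":0.2},{"travel":[-4.3,0,-6.9],"spin":0.2},{"travel":[-4.3,0,-6.9],"spin":0.2},{"travel":[-4.3,0,-6.9],"spin":0.2}]'
python3 - <<'E'
from h import *
c=get_calibration('wrist'); im=read_camera('wrist')[:,:,::-1].copy()
np.save('w3.npy',c,allow_pickle=True); cv2.imwrite('pics/w3.png',im); hsv=cv2.cvtColor(im,cv2.COLOR_BGR2HSV)
p=proj(c,[.653,.0697,.012])[0];print(p); u,v=p.astype(int)
print(hsv[v,u])
m=((hsv[:,:,1]<60)&(hsv[:,:,2]>60)).astype(np.uint8)
b=blob(m,p,60);print(b[0],b[1]);sqyaw(c,b[2],.012)
t=cv2.imread('pics/top0.png');ct=get_calibration('top');h=cv2.cvtColor(t,cv2.COLOR_BGR2HSV);m=((h[:,:,1]<60)&(h[:,:,2]>60)).astype(np.uint8)
for q in [(238,165),(333,174)]: sqyaw(ct,blob(m,q,20)[2],.012)
plan(.653,.07,.15)
E
```

```text
time: 4.7
tool_pos: [0.6193, 0.0015, 0.2394]
orientation: [0.594, -0.593, -0.383, 0.384]
ft_force: [0.7, 0.9, -0.6]
finger_gap: 0.31
[351.70943016 180.77082197]
[ 10  12 192]
[350.60123077 178.832     ] 3250
rect [651.5  69. ] [63.  64.1] 85.9 edges [(62, 85.1), (62, 86.5), (61, 85.9), (61, 85.8)]
rect [653.2  69.9] [61.  61.7] 90.0 edges [(59, 87.4), (58, 86.9), (59, 87.2), (58, 86.9)]
rect [ 625.1 -224.6] [78.9 79.6] 77.3 edges [(76, 77.6), (74, 80.4), (73, 76.9), (75, 78.1)]
travel [ 1.521  1.796 -0.054] spin 0 alt 0.0 | yaw now 65.8 tool y [-0.001  0.    -1.   ] q6 0.21
```

View pics/w3.png

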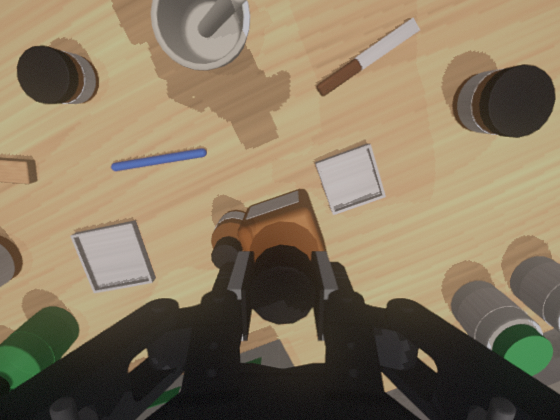

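```bash
python3 - <<'E'
from h import *
c=np.load('w3.npy',allow_pickle=True).item()
for l in ([(245,219),(298,194)],[(245,207),(303,189)],[(305,192),(325,250)],[(240,235),(247,250)]):
    p=onplane(c,l,.205); d=p[1]-p[0]; print(np.degrees(np.arctan2(d[1],d[0]))%90, np.hypot(*d))
plan(.6536,.069,.12);plan(.6536,.069,.0745)
E
```

```text
1.7929866433443777 0.030766162271418648
83.4804319129484 0.03145060699820715
85.3051519755378 0.03419965911545755
87.5614662716458 0.00932973771900512
travel [ 1.508  2.396 -0.074] spin 0 alt 0.0 | yaw now 65.8 tool y [-0.001  0.    -1.   ] q6 0.21
travel [ 1.508  3.306 -0.075] spin 0 alt 0.0 | yaw now 65.8 tool y [-0.001  0.    -1.   ] q6 0.21
```

```bash
python3 - <<'E'
import cv2
im=cv2.imread('pics/w3.png'); cv2.imwrite('pics/w3c.png',cv2.resize(im[130:330,180:400],(660,600),interpolation=2))
E
```

```text
(no output)
```

View pics/w3c.png

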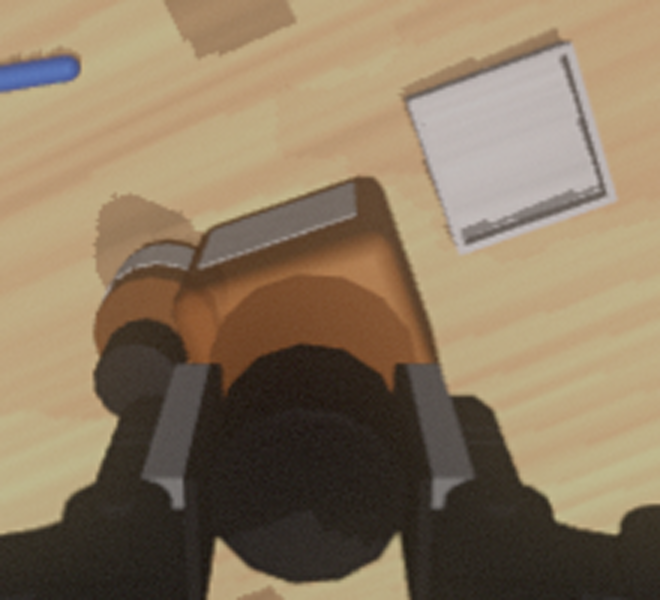

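```bash
python3 -m handwheel '[{"travel":[0.9,0,-0.07],"spin":0},{"travel":[1.5,0.4,-0.07],"spin":0},{"travel":[1.5,1.2,-0.07],"spin":0},{"travel":[1.5,2,-0.07],"spin":0},{"travel":[1.5,2.6,-0.07],"spin":0},{"travel":[1.5,2.9,-0.07],"spin":0},{"travel":[1.5,3.1,-0.07],"spin":0},{"travel":[1.5,3.22,-0.07],"spin":0},{"travel":[1.5,3.22,-0.07],"spin":0}]'
python3 -m handwheel '[{"travel":[0,0.03,0],"spin":0},{"travel":[0,0.06,0],"spin":0},{"travel":[0,0.06,0],"spin":0}]'
```

```text
time: 5.88
tool_pos: [0.6545, 0.0678, 0.0798]
orientation: [-0.594, 0.594, 0.384, -0.383]
ft_force: [-0.4, -0.2, -0.4]
finger_gap: 0.31
time: 6.25
tool_pos: [0.6542, 0.0678, 0.0764]
orientation: [-0.594, 0.594, 0.384, -0.384]
ft_force: [-0.2, -0.7, -0.2]
finger_gap: 0.314
```

```bash
python3 -m handwheel '[{"travel":[0.02,0.02,0.02],"spin":0},{"travel":[0.02,0.04,0.02],"spin":0},{"travel":[0.02,0.04,0.02],"spin":0}]'
python3 -m handwheel '[{"travel":[0,0.015,0],"spin":0},{"travel":[0,0.02,0],"spin":0},{"travel":[0,0.02,0],"spin":0}]'
```

```text
time: 6.62
tool_pos: [0.6536, 0.0692, 0.0742]
orientation: [0.594, -0.594, -0.384, 0.384]
ft_force: [-0.4, 0.2, -0.4]
finger_gap: 0.309
time: 7.0
tool_pos: [0.654, 0.0692, 0.0741]
orientation: [-0.594, 0.594, 0.384, -0.383]
ft_force: [-1.8, 0.9, 5.1]
finger_gap: 0.31
```

```bash
python3 -m handwheel '[{"travel":[0,0,0],"spin":0},{"travel":[0,0,0],"spin":0},{"travel":[0,0,0],"spin":0},{"travel":[0,0,0],"spin":0}]' 0
python3 -m handwheel '[{"travel":[0,-0.2,0],"spin":0},{"travel":[0,-0.8,0],"spin":0},{"travel":[0,-1.6,0],"spin":0},{"travel":[0,-2.4,0],"spin":0},{"travel":[0,-2.6,0],"spin":0},{"travel":[0,-2.6,0],"spin":0}]'
python3 - <<'E'
from h import *
c=get_calibration('wrist'); im=read_camera('wrist')[:,:,::-1].copy()
np.save('w4.npy',c,allow_pickle=True); cv2.imwrite('pics/w4.png',im)
plan(.6501,-.0717,.20)
E
```

```text
time: 7.5
tool_pos: [0.6536, 0.0692, 0.0732]
orientation: [0.594, -0.594, -0.384, 0.384]
ft_force: [0.3, 0.1, -0.1]
finger_gap: 0.998
time: 8.25
tool_pos: [0.6541, 0.0691, 0.2042]
orientation: [-0.594, 0.594, 0.384, -0.383]
ft_force: [0.3, -0.8, 0.0]
finger_gap: 0.999
travel [-2.597  0.055 -1.096] spin 0 alt 0.0 | yaw now 65.7 tool y [-0.  0. -1.] q6 0.33
```

View pics/w4.png

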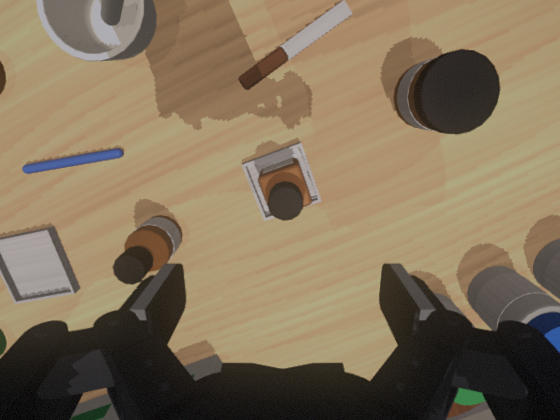

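```bash
python3 - <<'E'
from h import *
c=np.load('w4.npy',allow_pickle=True).item()
print(onplane(c,[(131,265),(285.5,202)],.086),onplane(c,[(285.5,202)],.089))
plan(.6501,-.0717,.12);plan(.6501,-.0717,.072)
E
```

```text
[[ 0.64915216 -0.06740216]
 [ 0.65241786  0.07225402]] [[0.65163948 0.07256651]]
travel [-2.596  1.655 -1.096] spin 0 alt 0.0 | yaw now 65.7 tool y [-0.  0. -1.] q6 0.33
travel [-2.596  2.615 -1.097] spin 0 alt 0.0 | yaw now 65.7 tool y [-0.  0. -1.] q6 0.33
```

```bash
python3 -m handwheel '[{"travel":[-1.1,0,-0.45],"spin":0},{"travel":[-2.1,0,-0.9],"spin":0},{"travel":[-2.6,0.3,-1.1],"spin":0},{"travel":[-2.6,0.9,-1.1],"spin":0},{"travel":[-2.6,1.7,-1.1],"spin":0},{"travel":[-2.6,2.3,-1.1],"spin":0},{"travel":[-2.6,2.6,-1.1],"spin":0},{"travel":[-2.6,2.6,-1.1],"spin":0}]'
python3 -m handwheel '[{"travel":[0,0,0],"spin":0},{"travel":[0,0,0],"spin":0},{"travel":[0,0,0],"spin":0},{"travel":[0,0,0],"spin":0},{"travel":[0,0,0],"spin":0},{"travel":[0,0,0],"spin":0}]' 1 50
python3 -m handwheel '[{"travel":[0,-0.3,0],"spin":0},{"travel":[0,-1,0],"spin":0},{"travel":[0,-2,0],"spin":0},{"travel":[0,-3,0],"spin":0},{"travel":[0,-3.4,0],"spin":0},{"travel":[0,-3.4,0],"spin":0}]'
python3 -c "
from h import *
plan(.43,.24,.24)"
```

```text
time: 9.3
tool_pos: [0.6493, -0.0716, 0.0717]
orientation: [0.595, -0.593, -0.383, 0.384]
ft_force: [0.3, 0.5, 0.9]
finger_gap: 1.001
time: 10.05
tool_pos: [0.651, -0.072, 0.0743]
orientation: [-0.594, 0.594, 0.384, -0.383]
ft_force: [-0.3, 0.1, 5.7]
finger_gap: 0.312
time: 10.8
tool_pos: [0.6511, -0.0722, 0.2457]
orientation: [-0.593, 0.595, 0.384, -0.383]
ft_force: [-0.1, -0.8, -2.1]
finger_gap: 0.307
travel [3.873 0.093 6.599] spin 0 alt 0.0 | yaw now 65.7 tool y [ 0.003 -0.001 -1.   ] q6 0.11
```

```bash
python3 -m handwheel '[{"travel":[0.5,0,0.9],"spin":0},{"travel":[1,0,1.8],"spin":0},{"travel":[1.6,0,2.8],"spin":0},{"travel":[2.2,0,3.8],"spin":0},{"travel":[2.8,0,4.8],"spin":0},{"travel":[3.3,0,5.7],"spin":0},{"travel":[3.7,0,6.3],"spin":0},{"travel":[3.87,0,6.6],"spin":0},{"travel":[3.87,0,6.6],"spin":0},{"travel":[3.87,0,6.6],"spin":0}]'
python3 - <<'E'
from h import *
c=get_calibration('wrist'); im=read_camera('wrist')[:,:,::-1].copy()
cv2.imwrite('pics/w5.png',im); hsv=cv2.cvtColor(im,cv2.COLOR_BGR2HSV)
p=proj(c,[.415,.169,.012])[0];m=((hsv[:,:,1]<60)&(hsv[:,:,2]>60)).astype(np.uint8)
b=blob(m,p,60);print(p,b[0],b[1]);sqyaw(c,b[2],.012)
plan(.416,.1685,.12);plan(.416,.1685,.0765)
E
```

```text
time: 12.05
tool_pos: [0.4295, 0.2394, 0.2428]
orientation: [-0.594, 0.594, 0.383, -0.384]
ft_force: [0.4, -1.1, -1.4]
finger_gap: 0.311
[220.03010959 191.27483558] [219.13456562 189.09574861] 2705
rect [412.8 168.7] [65.4 66.5] 53.1 edges [(22, 80.1), (26, 30.7), (25, 74.6), (30, 34.2), (24, 82.9), (24, 36.0), (24, 77.2), (28, 34.3)]
travel [-1.401  2.458 -0.335] spin 0 alt 0.0 | yaw now 65.6 tool y [-0. -0. -1.] q6 0.67
travel [-1.401  3.328 -0.336] spin 0 alt 0.0 | yaw now 65.6 tool y [-0. -0. -1.] q6 0.67
```

```bash
python3 -m handwheel '[{"travel":[-0.9,0,-0.2],"spin":0},{"travel":[-1.4,0.4,-0.33],"spin":0},{"travel":[-1.4,1.2,-0.33],"spin":0},{"travel":[-1.4,2,-0.33],"spin":0},{"travel":[-1.4,2.7,-0.33],"spin":0},{"travel":[-1.4,3.0,-0.33],"spin":0},{"travel":[-1.4,3.2,-0.33],"spin":0},{"travel":[-1.4,3.28,-0.33],"spin":0},{"travel":[-1.4,3.28,-0.33],"spin":0}]'
python3 -m handwheel '[{"travel":[0,0.02,0],"spin":0},{"travel":[0,0.04,0],"spin":0},{"travel":[0,0.04,0],"spin":0}]'
```

```text
time: 13.22
tool_pos: [0.4159, 0.1696, 0.08]
orientation: [-0.594, 0.594, 0.384, -0.383]
ft_force: [0.0, 0.3, -1.3]
finger_gap: 0.309
time: 13.6
tool_pos: [0.4155, 0.1696, 0.0774]
orientation: [-0.594, 0.594, 0.384, -0.384]
ft_force: [0.3, -0.3, -1.3]
finger_gap: 0.307
```

```bash
python3 -m handwheel '[{"travel":[0,0.015,0],"spin":0},{"travel":[0,0.03,0],"spin":0},{"travel":[0,0.03,0],"spin":0}]'
python3 -m handwheel '[{"travel":[0,0.01,0],"spin":0},{"travel":[0,0.02,0],"spin":0},{"travel":[0,0.02,0],"spin":0}]'
```

```text
time: 13.98
tool_pos: [0.416, 0.1696, 0.0772]
orientation: [-0.594, 0.594, 0.384, -0.383]
ft_force: [-3.5, -0.6, 10.7]
finger_gap: 0.308
time: 14.35
tool_pos: [0.4163, 0.1696, 0.0772]
orientation: [-0.593, 0.594, 0.384, -0.383]
ft_force: [-6.9, -1.3, 19.4]
finger_gap: 0.309
```

```bash
python3 -m handwheel '[{"travel":[0,-0.03,0],"spin":0},{"travel":[0,-0.03,0],"spin":0}]'
python3 -m handwheel '[{"travel":[0,0,0],"spin":0},{"travel":[0,0,0],"spin":0},{"travel":[0,0,0],"spin":0},{"travel":[0,0,0],"spin":0}]' 0
python3 -m handwheel '[{"travel":[0,-0.2,0],"spin":0},{"travel":[0,-0.8,0],"spin":0},{"travel":[0,-1.6,0],"spin":0},{"travel":[0,-2.6,0],"spin":0},{"travel":[0,-3,0],"spin":0},{"travel":[0,-3,0],"spin":0}]'
python3 - <<'E'
from h import *
c=get_calibration('wrist'); im=read_camera('wrist')[:,:,::-1].copy(); cv2.imwrite('pics/w6.png',im)
plan(.5444,.3804,.24,np.radians(30))
E
```

```text
time: 14.6
tool_pos: [0.416, 0.1696, 0.0772]
orientation: [-0.594, 0.594, 0.384, -0.383]
ft_force: [-2.5, -0.3, 7.8]
finger_gap: 0.31
time: 15.1
tool_pos: [0.4153, 0.1696, 0.0762]
orientation: [0.594, -0.594, -0.384, 0.384]
ft_force: [-0.4, 0.2, -0.3]
finger_gap: 0.999
time: 15.85
tool_pos: [0.4164, 0.1696, 0.2285]
orientation: [-0.593, 0.595, 0.385, -0.383]
ft_force: [0.8, -0.0, -0.6]
finger_gap: 1.0
travel [ 4.902 -0.259 -0.612] spin 0.623 alt -2.518 | yaw now 65.7 tool y [ 0.001  0.    -1.   ] q6 0.52
```

View pics/w6.png

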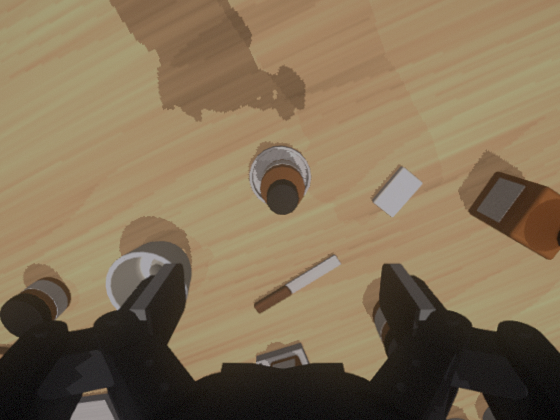

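```bash
python3 -m handwheel '[{"travel":[1,-0.2,-0.1],"spin":0},{"travel":[2,-0.3,-0.3],"spin":0},{"travel":[3,-0.3,-0.4],"spin":0},{"travel":[4,-0.3,-0.5],"spin":0},{"travel":[4.7,-0.3,-0.6],"spin":0},{"travel":[4.9,-0.3,-0.61],"spin":0},{"travel":[4.9,-0.3,-0.61],"spin":0},{"travel":[4.9,-0.3,-0.61],"spin":0}]'
python3 - <<'E'
from h import *
c=get_calibration('wrist'); im=read_camera('wrist')[:,:,::-1].copy(); cv2.imwrite('pics/w7.png',im);np.save('w7.npy',c,allow_pickle=True)
print(proj(c,[.5444,.3804,.126]))
plan(.5444,.3804,.112)
E
```

```text
time: 16.9
tool_pos: [0.5435, 0.3795, 0.2413]
orientation: [-0.594, 0.594, 0.383, -0.384]
ft_force: [0.4, 0.1, -0.3]
finger_gap: 1.001
[[284.45072352 207.28394075]]
travel [ 0.023  2.592 -0.006] spin 0 alt 0.0 | yaw now 65.7 tool y [ 0. -0. -1.] q6 0.84
```

View pics/w7.png

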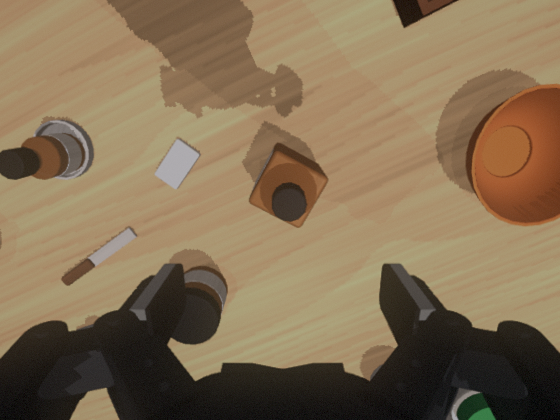

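```bash
python3 - <<'E'
from h import *
c=np.load('w7.npy',allow_pickle=True).item(); im=cv2.imread('pics/w7.png');hsv=cv2.cvtColor(im,cv2.COLOR_BGR2HSV)
m=((hsv[:,:,1]>135)&(hsv[:,:,2]<200)).astype(np.uint8); m[cv2.circle(np.zeros_like(m),(290,202),20,1,-1)>0]=1
m=cv2.morphologyEx(m,2,np.ones((5,5)));b=blob(m,(290,195),55);print(b[1]);sqyaw(c,b[2],.08)
for l in ([(327,182),(300,227)],[(250,203),(300,227)],[(280,144),(327,178)],[(250,203),(280,144)]):
    p=onplane(c,l,.08); d=p[1]-p[0]; print(np.degrees(np.arctan2(d[1],d[0]))%90, np.hypot(*d))
print(onplane(c,[(290,202)],.126))
E
```

```text
3808
rect [541.1 386.7] [54.6 61.4] 37.6 edges [(58, 37.2), (51, 39.9), (51, 40.7), (48, 32.2)]
36.845945798477615 0.04887822533722514
38.88141345102649 0.051537903807679544
30.10449810365914 0.05160589725811938
38.39776627965517 0.05991944978754061
[[0.5422937  0.38602186]]
```

```bash
python3 -m handwheel '[{"travel":[0.05,0.8,0.01],"spin":0},{"travel":[0.05,1.6,0.01],"spin":0},{"travel":[0.05,2.2,0.01],"spin":0},{"travel":[0.05,2.57,0.01],"spin":0},{"travel":[0.05,2.57,0.01],"spin":0}]'
python3 -m handwheel '[{"travel":[0,0,0],"spin":0},{"travel":[0,0,0],"spin":0},{"travel":[0,0,0],"spin":0},{"travel":[0,0,0],"spin":0},{"travel":[0,0,0],"spin":0},{"travel":[0,0,0],"spin":0}]' 1 70
python3 -m handwheel '[{"travel":[0,-0.2,0],"spin":0},{"travel":[0,-0.7,0],"spin":0},{"travel":[0,-1.5,0],"spin":0},{"travel":[0,-2.4,0],"spin":0},{"travel":[0,-3.1,0],"spin":0},{"travel":[0,-3.4,0],"spin":0},{"travel":[0,-3.4,0],"spin":0}]'
python3 -c "
from h import *
plan(.56,.0,.285,np.radians(105.7)); plan(.60,-.13,.285,np.radians(105.7))"
```

```text
time: 17.58
tool_pos: [0.5438, 0.3821, 0.112]
orientation: [0.594, -0.594, -0.383, 0.384]
ft_force: [-0.3, -0.6, 0.3]
finger_gap: 1.004
time: 18.32
tool_pos: [0.5451, 0.3832, 0.1139]
orientation: [-0.594, 0.594, 0.384, -0.383]
ft_force: [-0.0, 1.3, 5.9]
finger_gap: 0.304
time: 19.2
tool_pos: [0.5448, 0.3829, 0.283]
orientation: [-0.594, 0.594, 0.384, -0.383]
ft_force: [0.1, -0.6, -2.6]
finger_gap: 0.301
travel [-6.855 -0.042 -3.427] spin -0.698 alt 2.444 | yaw now 65.7 tool y [ 0.001  0.    -1.   ] q6 0.84
travel [-8.896 -0.042 -5.225] spin -0.698 alt 2.444 | yaw now 65.7 tool y [ 0.001  0.    -1.   ] q6 0.84
```

```bash
python3 -m handwheel '[{"travel":[-0.6,0,-0.35],"spin":-0.1},{"travel":[-1.5,0,-0.9],"spin":-0.25},{"travel":[-2.5,0,-1.4],"spin":-0.4},{"travel":[-3.5,0,-2],"spin":-0.55},{"travel":[-4.5,0,-2.6],"spin":-0.7},{"travel":[-5.5,0,-3.2],"spin":-0.7},{"travel":[-6.5,0,-3.8],"spin":-0.7},{"travel":[-7.5,0,-4.4],"spin":-0.7},{"travel":[-8.3,0,-4.9],"spin":-0.7},{"travel":[-8.8,0,-5.2],"spin":-0.7},{"travel":[-8.9,0,-5.2],"spin":-0.7},{"travel":[-8.9,0,-5.2],"spin":-0.7}]'
python3 - <<'E'
from h import *
import time
c=get_calibration('wrist'); im=read_camera('wrist')[:,:,::-1].copy(); cv2.imwrite('pics/w8.png',im);np.save('w8.npy',c,allow_pickle=True)
hsv=cv2.cvtColor(im,cv2.COLOR_BGR2HSV)
p=proj(c,[.625,-.2245,.012])[0];m=((hsv[:,:,1]<60)&(hsv[:,:,2]>60)).astype(np.uint8)
b=blob(m,p,65);print(p,b[0],b[1]);sqyaw(c,b[2],.012)
plan(.625,-.2245,.12);plan(.625,-.2245,.1165)
E
```

```text
time: 20.7
tool_pos: [0.5979, -0.1293, 0.2813]
orientation: [0.427, -0.426, -0.564, 0.564]
ft_force: [0.7, 0.7, -2.0]
finger_gap: 0.305
[200.58387505 171.83300282] [200.32034221 169.65185361] 4208
rect [ 623.7 -225.2] [79.3 80.1] 77.4 edges [(78, 77.7), (78, 78.0), (78, 78.1), (77, 78.4)]
travel [-1.993e+00  3.233e+00  2.000e-03] spin 0 alt 0.0 | yaw now 105.9 tool y [-0.001  0.001 -1.   ] q6 -0.7
travel [-1.993e+00  3.303e+00  2.000e-03] spin 0 alt 0.0 | yaw now 105.9 tool y [-0.001  0.001 -1.   ] q6 -0.7
```

View pics/w8.png

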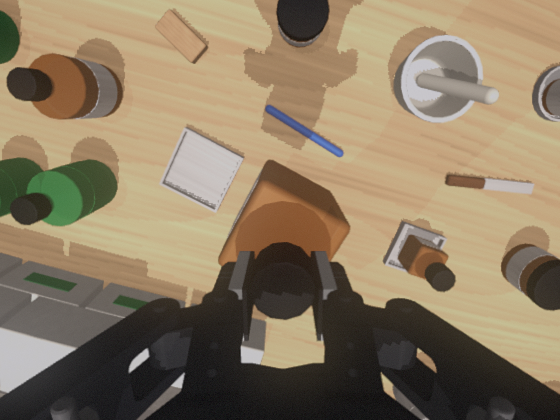

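```bash
python3 - <<'E'
from h import *
c=np.load('w8.npy',allow_pickle=True).item(); im=cv2.imread('pics/w8.png');hsv=cv2.cvtColor(im,cv2.COLOR_BGR2HSV)
m=((hsv[:,:,1]>135)&(hsv[:,:,2]<205)&(hsv[:,:,0]<16)).astype(np.uint8)
b=blob(cv2.morphologyEx(m,2,np.ones((5,5))),(285,205),85);ct=max(cv2.findContours(b[2],0,1)[0],key=cv2.contourArea)
print(cv2.approxPolyDP(ct,4,True)[:,0].tolist())
v=cv2.resize(im[140:300,190:390],(800,640)); cv2.imwrite('pics/w8c.png',v[:600])
E
```

```text
[[219, 263], [235, 261], [239, 250], [258, 254], [273, 242], [285, 241], [306, 254], [325, 250], [332, 256], [348, 225], [327, 206], [332, 199], [320, 187], [314, 191], [305, 182], [294, 193], [293, 186], [285, 189], [262, 181], [261, 186], [280, 196], [244, 212]]
```

View pics/w8c.png

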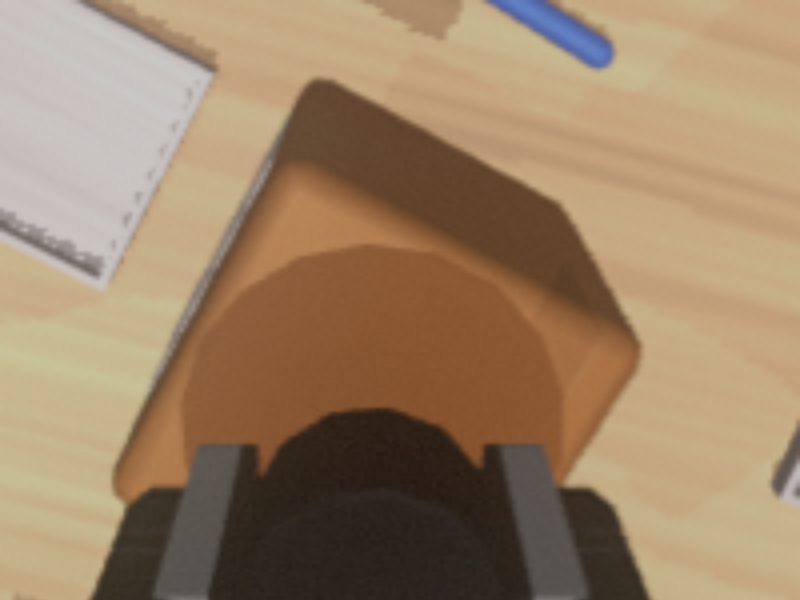

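```bash
python3 -m handwheel '[{"travel":[-0.8,0,0],"spin":0},{"travel":[-1.6,0,0],"spin":0},{"travel":[-1.98,0.3,0],"spin":0},{"travel":[-1.98,1,0],"spin":0},{"travel":[-1.98,1.8,0],"spin":0},{"travel":[-1.98,2.5,0],"spin":0},{"travel":[-1.98,2.9,0],"spin":0},{"travel":[-1.98,3.1,0],"spin":0},{"travel":[-1.98,3.2,0],"spin":0},{"travel":[-1.98,3.22,0],"spin":0},{"travel":[-1.98,3.22,0],"spin":0}]'
python3 -m handwheel '[{"travel":[0,0.02,0],"spin":0},{"travel":[0,0.04,0],"spin":0},{"travel":[0,0.04,0],"spin":0}]'
```

```text
time: 22.12
tool_pos: [0.626, -0.2253, 0.1228]
orientation: [-0.426, 0.427, 0.564, -0.564]
ft_force: [-0.3, 0.1, -3.6]
finger_gap: 0.303
time: 22.5
tool_pos: [0.6255, -0.225, 0.1197]
orientation: [-0.426, 0.426, 0.564, -0.564]
ft_force: [-0.1, -0.0, -3.2]
finger_gap: 0.305
```

```bash
python3 -m handwheel '[{"travel":[0,0.02,0],"spin":0},{"travel":[0,0.04,0],"spin":0},{"travel":[0,0.04,0],"spin":0}]'
python3 -m handwheel '[{"travel":[0,0.01,0],"spin":0},{"travel":[0,0.02,0],"spin":0},{"travel":[0,0.02,0],"spin":0}]'
```

```text
time: 22.88
tool_pos: [0.6254, -0.2249, 0.1176]
orientation: [-0.427, 0.426, 0.564, -0.564]
ft_force: [1.1, -0.0, -2.5]
finger_gap: 0.306
time: 23.25
tool_pos: [0.6256, -0.225, 0.117]
orientation: [-0.426, 0.426, 0.564, -0.564]
ft_force: [-0.3, -0.1, -1.4]
finger_gap: 0.302
```

```bash
python3 -m handwheel '[{"travel":[0,0.01,0],"spin":0},{"travel":[0,0.02,0],"spin":0},{"travel":[0,0.02,0],"spin":0}]'
```

```text
time: 23.62
tool_pos: [0.6259, -0.2249, 0.1169]
orientation: [-0.426, 0.427, 0.564, -0.564]
ft_force: [-1.7, 2.7, 5.9]
finger_gap: 0.303
```

```bash
python3 -m handwheel '[{"travel":[0,0,0],"spin":0},{"travel":[0,0,0],"spin":0},{"travel":[0,0,0],"spin":0},{"travel":[0,0,0],"spin":0}]' 0
python3 -m handwheel '[{"travel":[0,-0.2,0],"spin":0},{"travel":[0,-0.8,0],"spin":0},{"travel":[0,-1.6,0],"spin":0},{"travel":[0,-2.3,0],"spin":0},{"travel":[0,-2.5,0],"spin":0},{"travel":[0,-2.5,0],"spin":0}]'
python3 -c "
from h import *
plan(.5645,-.3638,.24)"
```

```text
time: 24.12
tool_pos: [0.6255, -0.225, 0.1157]
orientation: [-0.426, 0.426, 0.564, -0.564]
ft_force: [-0.3, -0.1, 0.1]
finger_gap: 0.999
time: 24.88
tool_pos: [0.6258, -0.2251, 0.2411]
orientation: [-0.426, 0.427, 0.564, -0.564]
ft_force: [0.1, -0.8, 0.5]
finger_gap: 1.0
travel [-2.334  0.023  1.936] spin 0 alt 0.0 | yaw now 105.8 tool y [ 0.001 -0.    -1.   ] q6 -0.82
```

```bash
python3 -m handwheel '[{"travel":[-0.8,0,0.7],"spin":0},{"travel":[-1.6,0,1.4],"spin":0},{"travel":[-2.2,0,1.85],"spin":0},{"travel":[-2.33,0,1.94],"spin":0},{"travel":[-2.33,0,1.94],"spin":0},{"travel":[-2.33,0,1.94],"spin":0}]'
python3 - <<'E'
from h import *
c=get_calibration('wrist'); im=read_camera('wrist')[:,:,::-1].copy(); cv2.imwrite('pics/w9.png',im);np.save('w9.npy',c,allow_pickle=True)
print(proj(c,[.5645,-.3638,.126]),get_calibration('wrist')['world_to_cam'][:3,3])
plan(.5645,-.3638,.113)
E
```

```text
time: 25.62
tool_pos: [0.5644, -0.3623, 0.2403]
orientation: [-0.426, 0.426, 0.564, -0.564]
ft_force: [-0.5, 0.7, 0.3]
finger_gap: 0.996
[[280.33385107 207.07615918]] [ 0.50312408 -0.46135475  0.25224957]
travel [-0.032  2.55   0.008] spin 0 alt 0.0 | yaw now 105.9 tool y [-0.     0.001 -1.   ] q6 -1.04
```

View pics/w9.png

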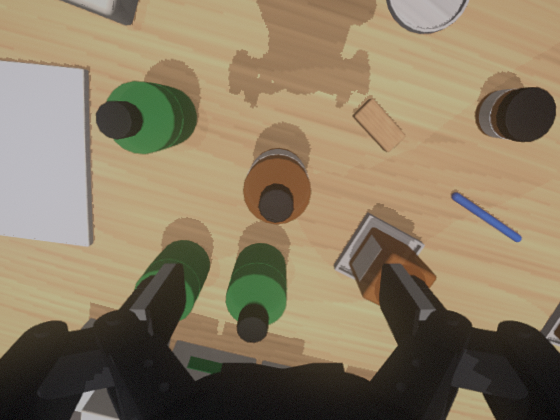

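```bash
python3 -m handwheel '[{"travel":[-0.1,0.8,0],"spin":0},{"travel":[-0.1,1.6,0],"spin":0},{"travel":[-0.1,2.2,0],"spin":0},{"travel":[-0.1,2.54,0],"spin":0},{"travel":[-0.1,2.54,0],"spin":0}]'
python3 -m handwheel '[{"travel":[0,0,0],"spin":0},{"travel":[0,0,0],"spin":0},{"travel":[0,0,0],"spin":0},{"travel":[0,0,0],"spin":0},{"travel":[0,0,0],"spin":0},{"travel":[0,0,0],"spin":0}]' 1 70
python3 -m handwheel '[{"travel":[0,-0.2,0],"spin":0},{"travel":[0,-0.7,0],"spin":0},{"travel":[0,-1.5,0],"spin":0},{"travel":[0,-2.4,0],"spin":0},{"travel":[0,-3.1,0],"spin":0},{"travel":[0,-3.4,0],"spin":0},{"travel":[0,-3.4,0],"spin":0}]'
python3 -c "
from h import *
plan(.43,-.3,.285,np.radians(66))"
```

```text
time: 26.3
tool_pos: [0.5652, -0.3673, 0.1129]
orientation: [-0.427, 0.426, 0.564, -0.564]
ft_force: [0.4, -0.4, -0.1]
finger_gap: 1.001
time: 27.05
tool_pos: [0.5657, -0.3685, 0.1149]
orientation: [-0.426, 0.427, 0.564, -0.564]
ft_force: [-0.6, 1.7, 6.4]
finger_gap: 0.301
time: 27.92
tool_pos: [0.5657, -0.3688, 0.2852]
orientation: [0.426, -0.427, -0.564, 0.564]
ft_force: [-0.4, -0.7, -3.8]
finger_gap: 0.303
travel [ 2.063e+00 -2.000e-03  2.236e+00] spin 0.695 alt -2.447 | yaw now 105.8 tool y [ 0.002 -0.002 -1.   ] q6 -1.05
```

```bash
python3 -c "
from h import *
plan(.31,-.37,.285,np.radians(66))"
```

```text
travel [ 1.371e+00 -3.000e-03  4.927e+00] spin 0.695 alt -2.447 | yaw now 105.8 tool y [ 0.002 -0.002 -1.   ] q6 -1.05
```

```bash
python3 -m handwheel '[{"travel":[0.2,0,0.6],"spin":0.15},{"travel":[0.45,0,1.5],"spin":0.3},{"travel":[0.7,0,2.4],"spin":0.45},{"travel":[0.95,0,3.3],"spin":0.6},{"travel":[1.2,0,4.2],"spin":0.7},{"travel":[1.35,0,4.8],"spin":0.7},{"travel":[1.37,0,4.93],"spin":0.7},{"travel":[1.37,0,4.93],"spin":0.7},{"travel":[1.37,0,4.93],"spin":0.7}]'
python3 - <<'E'
from h import *
c=get_calibration('wrist'); im=read_camera('wrist')[:,:,::-1].copy(); cv2.imwrite('pics/w10.png',im)
hsv=cv2.cvtColor(im,cv2.COLOR_BGR2HSV)
p=proj(c,[.343,-.2747,.012])[0];m=((hsv[:,:,1]<60)&(hsv[:,:,2]>60)).astype(np.uint8)
b=blob(m,p,65);print(p,b[0],b[1]);sqyaw(c,b[2],.012)
plan(.3432,-.2745,.1190)
E
```

```text
time: 29.05
tool_pos: [0.3101, -0.3695, 0.2833]
orientation: [0.594, -0.594, -0.384, 0.384]
ft_force: [0.0, 0.4, -2.0]
finger_gap: 0.302
[364.37213013 163.73630126] [362.38688877 161.71063944] 3722
rect [ 340.6 -276.3] [83.6 83.5] 3.8 edges [(31, 7.6), (30, 51.6), (33, 4.9), (33, 50.1), (34, 7.7), (28, 50.5), (34, 5.8), (34, 52.2)]
travel [2.001 3.289 0.175] spin 0 alt 0.0 | yaw now 65.8 tool y [-0.     0.001 -1.   ] q6 -0.72
```

```bash
python3 -m handwheel '[{"travel":[0.8,0,0.1],"spin":0},{"travel":[1.6,0,0.17],"spin":0},{"travel":[1.98,0.3,0.18],"spin":0},{"travel":[1.98,1,0.18],"spin":0},{"travel":[1.98,1.8,0.18],"spin":0},{"travel":[1.98,2.5,0.18],"spin":0},{"travel":[1.98,2.9,0.18],"spin":0},{"travel":[1.98,3.1,0.18],"spin":0},{"travel":[1.98,3.2,0.18],"spin":0},{"travel":[1.98,3.24,0.18],"spin":0},{"travel":[1.98,3.24,0.18],"spin":0}]'
python3 -m handwheel '[{"travel":[0,0.02,0],"spin":0},{"travel":[0,0.04,0],"spin":0},{"travel":[0,0.04,0],"spin":0}]'
```

```text
time: 30.48
tool_pos: [0.3422, -0.2761, 0.1224]
orientation: [-0.594, 0.594, 0.384, -0.384]
ft_force: [0.0, -0.3, -2.8]
finger_gap: 0.301
time: 30.85
tool_pos: [0.342, -0.2757, 0.1198]
orientation: [0.594, -0.594, -0.384, 0.384]
ft_force: [-0.5, -0.4, -2.6]
finger_gap: 0.3
```

```bash
python3 -m handwheel '[{"travel":[0,0.015,0],"spin":0},{"travel":[0,0.03,0],"spin":0},{"travel":[0,0.03,0],"spin":0}]'
python3 -m handwheel '[{"travel":[0,0.01,0],"spin":0},{"travel":[0,0.02,0],"spin":0},{"travel":[0,0.02,0],"spin":0}]'
```

```text
time: 31.22
tool_pos: [0.342, -0.2756, 0.1182]
orientation: [0.594, -0.594, -0.384, 0.384]
ft_force: [0.3, 0.2, -3.0]
finger_gap: 0.303
time: 31.6
tool_pos: [0.3423, -0.2759, 0.1178]
orientation: [-0.594, 0.594, 0.384, -0.384]
ft_force: [0.7, 1.0, 3.4]
finger_gap: 0.298
```

Contact, so I release, retreat and check.

```bash
python3 -m handwheel '[{"travel":[0,0,0],"spin":0},{"travel":[0,0,0],"spin":0},{"travel":[0,0,0],"spin":0},{"travel":[0,0,0],"spin":0}]' 0
python3 -m handwheel '[{"travel":[0,-0.2,0],"spin":0},{"travel":[0,-0.8,0],"spin":0},{"travel":[0,-1.6,0],"spin":0},{"travel":[0,-2.3,0],"spin":0},{"travel":[-1,-3,0],"spin":0},{"travel":[-2,-3,0],"spin":0},{"travel":[-3,-3,0],"spin":0},{"travel":[-4,-3,0],"spin":0},{"travel":[-4,-3,0],"spin":0},{"travel":[-4,-3,0],"spin":0}]'
python3 - <<'E'
from h import *
t=cv2.cvtColor(read_camera('top'),4); s=cv2.cvtColor(read_camera('scene'),4)
cv2.imwrite('pics/top1.png',t); cv2.imwrite('pics/scene1.png',s); c=get_calibration('top')
dark=(t.max(2)<45).astype(np.uint8)
D={'rs':(.415,.169,.089),'rl':(.3429,-.2747,.129),'ss':(.6532,.0699,.089),'sl':(.625,-.2245,.129),'js':(.4332,-.1532,.056),'jl':(.6315,.2269,.07)}
cs=[]
for k,(x,y,z) in D.items():
    p=proj(c,[x,y,z])[0]; b=blob(dark,p,9); w=onplane(c,b[0],z)[0]; print(k,b[1],'off mm',((w-[x,y])*1000).round(1))
def crop(im,p,r,n): u,v=np.array(p).astype(int); return cv2.resize(im[v-r:v+r,u-r:u+r],(n,n),interpolation=2)
k4=('rs','rl','ss','sl'); g=get_calibration('scene')
cv2.imwrite('pics/m2.png',np.vstack([np.hstack([crop(t,proj(c,[*D[k][:2],.03])[0],20,200) for k in k4]),np.hstack([crop(s,proj(g,[*D[k][:2],.05])[0],40,200) for k in k4])]))
E
```

```text
time: 32.1
tool_pos: [0.342, -0.2757, 0.1172]
orientation: [0.594, -0.594, -0.384, 0.384]
ft_force: [0.2, -0.5, 0.9]
finger_gap: 0.998
time: 33.35
tool_pos: [0.2598, -0.4578, 0.2676]
orientation: [0.594, -0.594, -0.384, 0.383]
ft_force: [0.0, 0.2, 0.1]
finger_gap: 1.004
rs 76 off mm [ 4.2 -1.3]
rl 82 off mm [1.3 3.1]
ss 76 off mm [-1.8  1.1]
sl 80 off mm [-1.7  2.8]
js 214 off mm [-0.1 -0.2]
jl 326 off mm [0.8 0.4]
```

View pics/m2.png

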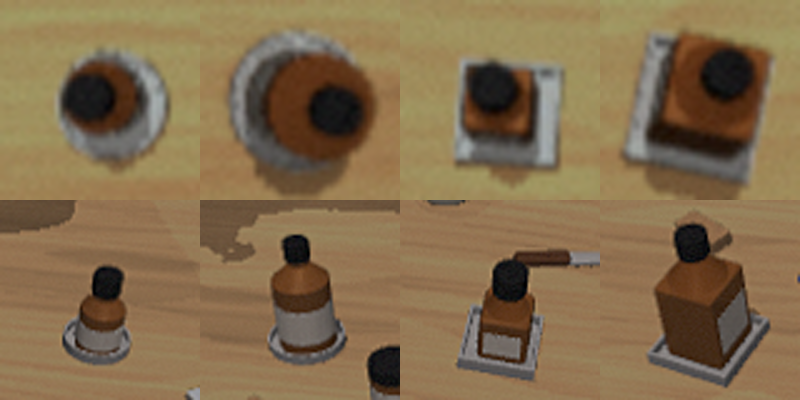

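All four bottles stand inside their dishes, upright and aligned. The caps are 2–4.4 mm off the dish centres (8 mm allowed) and the jars haven't moved. Handing in.

```bash
python3 -c "
from workcell import *
print(sign_off())"
```

```text
the job is handed in; nothing more can be done
None
```

All four amber bottles are back in their matching dishes. I gripped each by its cap, carried it upright, lowered it until it touched the dish floor (up to about 20 N on the wrist), and then released it. The job was handed in at about 33 s, with the arm clear of everything.

- **Last checks:** the top and scene views show each bottle standing inside its rim. The caps sit 2–4.4 mm off the dish centres, with 8 mm allowed. The square bottles line up with their dishes by eye. Both jars are within 1 mm of where they started, and none of my moves touched the green bottles.
- **Disagreement:** the wrist and top cameras differed by up to about 5 mm on cap positions, so I took values between the two. No check failed.
- **Picture budget:** I viewed 13 of the 14 pictures.

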